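# Shut the rice cooker and start it

### The arm

A 6-joint arm with a two-finger parallel gripper is mounted at the origin on a cart in front of the work surface, level with it; the furniture and walls round the work are solid. World frame = base frame: x ahead of the robot, y to its left, z up, the work surface at z = 0. Lengths are in mm, angles in rad, forces in N, time in s.
With the tool pointing down it reaches from about 350 to 1000 mm from the base axis. Payload 7.1 kg.
Tool frame: the origin (TCP) lies midway between the tips of the shut fingers; the grasp point (between the pads) lies 19 mm behind it; x points along the fingers, z is the direction in which the jaws open and shut, and the axes are right-handed (so a half turn about x gives the same grasp; the last joint's range is limited). The gripper opens to 85 mm and grips with 20 to 120 N. Pads are 22 mm wide; open, the fingers measure 114 mm over their backs; the gripper's body (76 mm by 85 mm) begins 54 mm behind the grasp point. The pads swing forward as they close: fully open they stand 13 mm farther back than shut.
Start: joints at [1.248, 0.423, 1.63, -0, 1.089, -0.019], TCP at [186.936, 596.372, 231.319] pointing down, gripper open.
Joint ranges: [-3, 3], [-0.9, 2.11], [0.09, 2.58], [-1.31, 4.45], [0.11, 2.69], [-2.54, 2.54]. Speed limits (rad/s): [2.39, 2.39, 3.01, 3.14, 3.14, 3.14].

### API

Orientations are given as a 3x3 rotation matrix whose columns are the frame's x, y, z axes.
In Python, from workcell import manip, cams, job gives the robot as it stands.
- The arm moves only by the tool step_arm, never from a script. Its argument "series" is text: rows parted by semicolons, each of 7 numbers parted by spaces: the finger opening in mm, from 0 to 85.4, then the shift along the tool's x, y, z in mm, then the turn, a rotation vector about the tool's x, y, z in rad. A call has 1 to 10 rows; each row shifts and turns the pose as measured when the row begins, along the tool's axes as they then stand; what a row does not reach is not made up. A row lasts 1/12 s, in which the tool goes at most 41.7 mm and 7.16 degrees, less where a joint would pass 70% of its speed; a pose out of reach is approached as far as the arm can. A call with a gripper value outside its range is refused whole. The fingers move at their own pace and stop on an object; the grip force is fixed at half the most. Time passes only in rows, so rows that do not move let the fingers close. It gives the time, the measured TCP pose, the force and the opening at its end, in the units of the state.
- manip.get_state(): the state, without advancing time (a new reading comes with each control period).
- cams.camera(name): name is "scene" or "top"; returns a dict with "pixels" (480x640x3 uint8, blue, green, red), "range_z" (480x640 float32, mm along the optical axis (not along the pixel's ray), 0 where there is no reading), "K" (3x3 intrinsics, pixels), "extrinsics" (4x4, takes a point from camera to world coordinates). Camera axes: x right, y down, z forward; pixel columns grow to the right and rows downward; lengths in mm; the calibration is good to about 2 mm. A picture is of the moment at which its call begins.
- job.finish_job(): hands the job in, once; it reports no verdict.
The state is a dict: "time_s": time; "q": joint angles; "joint_vel": joint speeds; "joint_torque": joint torques, N m; "ee_pos": TCP position; "tcp_rot": TCP orientation; "wrist_force": force on the tool from outside, world axes, zero at the start; "ft_torque": the same for the moment, N m; "width": finger opening in mm.
Only numpy, scipy, OpenCV 4.12 (cv2) and the standard library are available. Lean on these libraries where they do the work, as an engineer would, in place of code of your own. Each camera call takes 0.05 s, during which the arm holds its last target. There are 200 camera calls.

### The job

Start the rice: with the fingertips, push the rice cooker's open lid down until it is fully shut, then press the red cook key on its front panel all the way down and let it spring back up. Push gently, leave the two grey keys beside it alone, lift nothing, and leave everything else on the worktop where it stands.

Things in the scene. Friction and masses are not known exactly. Their poses are not given: they have to be found in the camera images.
- cooker: Compact white rice cooker, fixed firmly to the worktop by its feet: round body 182 mm across and 125 mm high, steel rim, with a white console on its front (150 mm wide, reaching 165 mm in front of the origin) whose top is a panel that slopes gently (0.2 rad) down to the front. Origin: centre of its underside. Its x points to its back (away from its console), its y to its left as seen from the robot, z up. The lid's hinge is at the back, 97 mm behind the origin and 130 mm up.
- cooker_lid (a joint): Angle of the cooker's round white lid (186 mm across) about its level hinge at the back, parallel to the cooker's y: 0 = fully shut, grows as the lid's front edge rises (rad); it starts ajar at 0.22 to 0.45. The lid (0.2 to 0.31 kg) stays wherever it is left: its hinge is stiff, and a downward push of about 1 to 2 N at the lip moves it. There is a hard stop at 0.
- lid_lip (a point): Middle of the upper face of the grey lip (56 mm wide, 32 mm deep) at the lid's front edge, the place to push; this point lies 195 mm from the hinge line, and 12 mm above it when the lid is shut (world z then 142 mm).
- lid_hinge (a point): Middle of the lid's hinge line.
- cook_key_top (a point): Centre of the upper face of the red cook key (32 mm along the cooker's y, 22 mm along its x), in the middle of the sloping panel, 8 mm proud of it and about 101 mm above the worktop. It lies about 33 mm in front of the shut lid's lip.
- cook_key (a joint): How far the red cook key is pressed in, straight into the panel (m): 0 = up, 0.005 = all the way down. Spring: starts to move at about 1.4 N, 5 N when all the way down; it springs back when let go.
- left_key_top (a point): Centre of the upper face of the left grey key (22 x 18 mm), 50 mm from the red one, equally high. Not to be pressed.
- left_key (a joint): How far the left grey key is pressed in (m), 0 = up.
- right_key_top (a point): Centre of the upper face of the right grey key (22 x 18 mm), 50 mm from the red one, equally high. Not to be pressed.
- right_key (a joint): How far the right grey key is pressed in (m), 0 = up.
- salt: Glass salt shaker with a white cap, 42 x 42 x 80 mm, loose bystander beside the cooker; origin at the centre of its underside.
- pepper_jar: Spice jar with a red cap, 43 x 43 x 96 mm, loose bystander beside the cooker; origin at the centre of its underside.
- mint_jar: Spice jar with a black cap and green contents, 43 x 43 x 96 mm, loose bystander beside the cooker; origin at the centre of its underside.
- rice_cup: Clear measuring cup, 68 mm across, 62 mm high, loose bystander beside the cooker; origin at the centre of its underside.
- saucer: Tea saucer, 109 mm across, 14 mm high, loose bystander beside the cooker; origin at the centre of its underside.
- tea_glass: Tulip tea glass, 58 mm across, 90 mm high, loose bystander beside the cooker; origin at the centre of its underside.
- spoon: Steel teaspoon lying flat, 26 x 128 x 10 mm, loose bystander beside the cooker; origin at the centre of its underside.

How it is judged:
By the outcome, as a careful person would: the job done as asked, in the order asked, and still so for the second after the job is handed in, with the robot touching nothing.
It also fails if it takes over 35 s, if anything falls off the work surface, if the arm or the gripper's body presses on something with over 40 N, if the wrist force passes 120 N, or if a joint passes its speed limit or range.

## Working session

There is one attempt and no reset: what is moved stays moved. The work goes in short steps, Python scripts to look and compute and a tool call to move; the robot and the scene stay as the last step left them, time stands still between calls to the robot, and variables do not carry over. Pictures are saved under pics/ and viewed, about 8 in all and at most 12, crops included, and the job is handed in when it is done.

Besides the shell and the picture viewer there is one more tool, called after "Emit:" as name(argument=value, ...), one argument or row to a line, values as JSON. step_arm: Moves the arm, as the interface text tells. Its arguments: {"type":"object","properties":{"series":{"type":"string"}},"required":["series"]}

```bash
mkdir -p pics
cat > h.py <<'E'
import numpy as np, cv2
from workcell import manip, cams, job
def snap(n,tag):
    c=cams.camera(n); cv2.imwrite(f'pics/{tag}.png',c['pixels']); np.savez(f'{tag}.npz',**c); return c
def world(c):
    K,T=c['K'],c['extrinsics']; v,u=np.mgrid[:480,:640]; z=c['range_z']
    P=np.stack([(u-K[0,2])/K[0,0]*z,(v-K[1,2])/K[1,1]*z,z],-1)
    return P@T[:3,:3].T+T[:3,3]
E
python3 - <<'E'
from h import *
s=manip.get_state(); print({k:np.round(v,3).tolist() for k,v in s.items()})
for n in('scene','top'):
    c=snap(n,n+'0'); W=world(c); hsv=cv2.cvtColor(c['pixels'],cv2.COLOR_BGR2HSV)
    m=(((hsv[...,0]<8)|(hsv[...,0]>172))&(hsv[...,1]>130)&(hsv[...,2]>60)).astype('uint8')
    k,l,st,ce=cv2.connectedComponentsWithStats(m)
    print(n,np.round(c['extrinsics'],2).tolist())
    for i in range(1,k):
        if st[i,4]>25: print(st[i],ce[i].round(1),np.median(W[(l==i)&(c['range_z']>0)],0).round(1))
E
```

```text
{'time_s': 0.0, 'q': [1.248, 0.424, 1.631, -0.0, 1.089, -0.019], 'joint_vel': [0.001, -0.0, 0.001, -0.001, 0.0, 0.002], 'joint_torque': [-0.003, -55.739, -28.174, -0.0, 0.007, -0.0], 'ee_pos': [186.757, 595.862, 230.537], 'tcp_rot': [[-0.0, -0.954, 0.299], [-0.001, 0.299, 0.954], [-1.0, 0.0, -0.002]], 'wrist_force': [-1.287, 1.027, 1.141], 'ft_torque': [0.089, 0.053, -0.026], 'width': 85.663}
scene [[0.62, -0.67, 0.41, 31.9], [-0.79, -0.53, 0.31, -388.63], [0.01, -0.51, -0.86, 1282.57], [0.0, 0.0, 0.0, 1.0]]
[166  29  10   7  50] [170.4  31.9] [750.9 612.2 292.7]
[174  98   6   9  32] [177.1 102.5] [669.4 544.4 159.1]
[506 210   7   8  31] [509.5 213.7] [ 942.9 -282.3   99.2]
[286 271  17  16 193] [293.9 278.4] [486.9  12.9  98.3]
[331 317  16  15 137] [338.5 323.8] [ 459.9 -132.3  102.6]
top [[-0.01, -0.98, 0.21, 376.22], [-1.0, 0.01, -0.0, 34.21], [0.0, -0.21, -0.98, 1208.4], [0.0, 0.0, 0.0, 1.0]]
[ 13 183  11  13  71] [ 17.9 189.2] [665.  584.1 253.3]
[ 58 194  14  12  74] [ 64.6 200.1] [670.4 542.4 156.7]
[321 283  17  18 241] [328.6 291.4] [487.6  11.   96.1]
[392 298  16  12 153] [399.4 303.2] [ 461.2 -132.4  100.4]
[601 463  13  17 176] [606.1 471.8] [ 140.9 -499.4  135. ]
```

View pics/scene0.png

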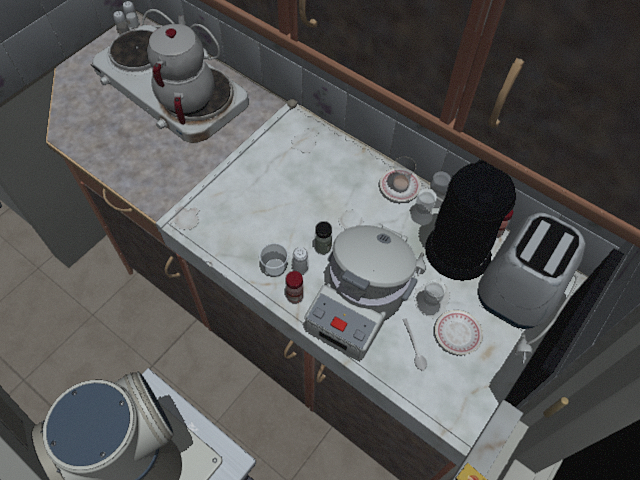

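View pics/top0.png

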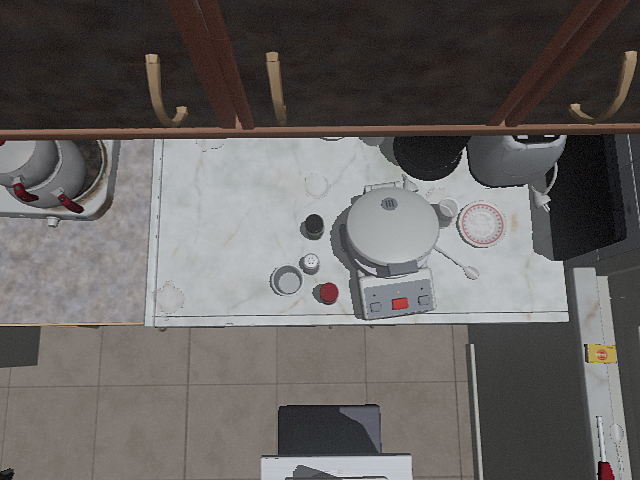

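The scene shows the cooker facing the robot, with its lid ajar and the red key at scene (338,324) and top (399,303). The grey keys are at top (375,307) and (423,300), and the dark lip is at about top (403,268). The jars and cup stand on the cooker's left, the spoon and saucer on its right.

Run:
```python
from h import *
for n,(x0,y0,x1,y1) in (('scene',(300,230,430,360)),('top',(340,180,450,325))):
    c=np.load(n+'0.npz'); im=c['pixels'][y0:y1,x0:x1]
    cv2.imwrite(f'pics/{n}_crop.png',cv2.resize(im,None,fx=4,fy=4,interpolation=cv2.INTER_NEAREST))
    W=world(c)
    pts={'scene':[(338,324),(320,311),(358,336),(352,285),(345,283),(360,287)],'top':[(399,303),(375,307),(423,300),(403,268),(395,269),(411,267),(403,264),(402,272)]}[n]
    for p in pts: print(n,p,W[p[1]-1:p[1]+2,p[0]-1:p[0]+2].reshape(-1,3).mean(0).round(1),c['pixels'][p[1],p[0]])
```

```text
scene (338, 324) [ 459. -131.  102.] [ 38  42 157]
scene (320, 311) [458.3 -82.8 104.1] [128 117 112]
scene (358, 336) [ 463.7 -180.5  101.2] [125 119 113]
scene (352, 285) [572.5 -88.6  56.9] [70 70 67]
scene (345, 283) [584.5 -62.3  16. ] [72 71 70]
scene (360, 287) [ 511.1 -141.5  210.5] [83 78 73]
top (399, 303) [ 461.3 -132.   100.4] [ 65  66 173]
top (375, 307) [453.8 -82.6 100.8] [144 138 131]
top (423, 300) [ 466.9 -181.6   99.7] [140 132 126]
top (403, 268) [ 502.3 -107.8  321.4] [122 115 110]
top (395, 269) [ 516.  -110.6  211. ] [122 116 111]
top (411, 267) [ 519.6 -140.8  210.2] [124 117 114]
top (403, 264) [ 508.8 -108.3  319.7] [122 114 110]
top (402, 272) [ 510.2 -123.4  211.1] [131 124 118]
```

View pics/top_crop.png

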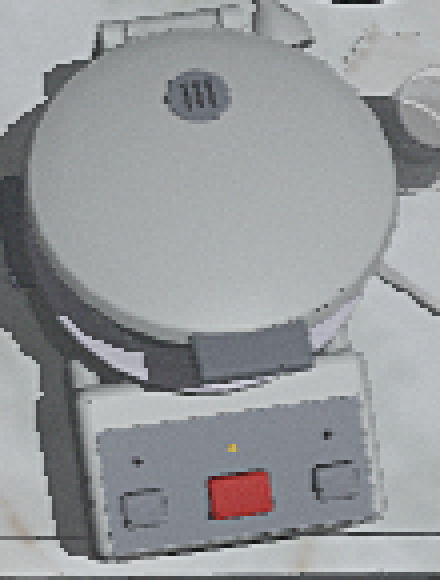

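View pics/scene_crop.png

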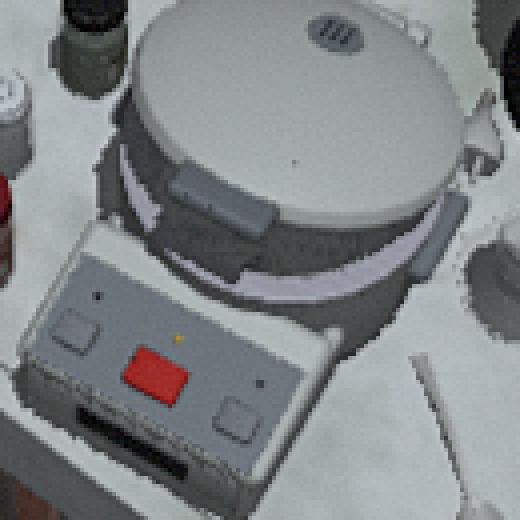

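```bash
cat >> h.py <<'E'
from scipy.spatial.transform import Rotation as Ro, Slerp
yaw=.132; xc=np.array([np.cos(yaw),np.sin(yaw),0]); yc=np.array([-np.sin(yaw),np.cos(yaw),0])
def plan(p,tilt=0,n=10,step=33):
    s=manip.get_state(); p0,R0=s['ee_pos'],s['tcp_rot']
    x=np.array([0,0,-1])*np.cos(tilt)+xc*np.sin(tilt); R1=np.stack([x,np.cross(yc,x),yc],1)
    N=max(1,int(np.ceil(np.linalg.norm(p-p0)/step)))
    sl=Slerp([0,1],Ro.from_matrix([R0,R1])); 
    print('t',s['time_s'],'p',np.round(p0,1),'F',np.round(s['wrist_force'],2),'rows',N)
    for i in range(min(n,N)):
        Ra=sl(i/N); d=Ra.inv().apply((np.array(p)-p0)/N); w=(Ra.inv()*sl((i+1)/N)).as_rotvec()
        print('0',*np.round(d,1),*np.round(w,3),end='; ')
    print()
E
python3 -c "
from h import *
plan([513,-126,262])"
```

```text
t 0.1 p [186.8 595.9 230.6] F [ 0.58 -1.04  1.07] rows 25
0 -1.2 -21.1 -23.7 -0.017 -0.0 -0.0; 0 -1.2 -20.7 -24.0 -0.017 -0.0 -0.0; 0 -1.2 -20.3 -24.4 -0.017 -0.0 -0.0; 0 -1.2 -19.8 -24.7 -0.017 -0.0 -0.0; 0 -1.2 -19.4 -25.1 -0.017 -0.0 -0.0; 0 -1.2 -19.0 -25.4 -0.017 -0.0 -0.0; 0 -1.2 -18.5 -25.7 -0.017 -0.0 -0.0; 0 -1.2 -18.1 -26.0 -0.017 -0.0 -0.0; 0 -1.2 -17.6 -26.4 -0.017 -0.0 -0.0; 0 -1.2 -17.1 -26.7 -0.017 -0.0 -0.0;
```

Emit:
step_arm(
  series="0 -4 -21 -24 -0.017 0 0; 0 -4 -21 -24 -0.017 0 0; 0 -4 -20 -24 -0.017 0 0; 0 -4 -20 -25 -0.017 0 0; 0 -4 -19 -25 -0.017 0 0; 0 -4 -19 -25 -0.017 0 0; 0 -4 -18 -26 -0.017 0 0; 0 -4 -18 -26 -0.017 0 0; 0 -2 -18 -26 -0.017 0 0; 0 -2 -17 -27 -0.017 0 0",
)

```text
time_s: 0.93
ee_pos: [318.0, 298.5, 263.8]
tcp_rot: [[-0.004, -0.993, 0.116], [-0.006, 0.116, 0.993], [-1.0, 0.003, -0.006]]
wrist_force: [0.9, -0.8, 0.1]
width: -0.5
```

```bash
python3 -c "
from h import *
plan([513,-126,262])"
```

```text
t 0.9333 p [318.  298.5 263.8] F [ 0.92 -0.8   0.07] rows 15
0 0.2 -16.2 -26.6 -0.017 -0.0 -0.0; 0 0.2 -15.8 -26.9 -0.017 -0.0 -0.0; 0 0.2 -15.3 -27.1 -0.017 -0.0 -0.0; 0 0.2 -14.9 -27.4 -0.017 -0.0 -0.0; 0 0.2 -14.4 -27.6 -0.017 -0.0 -0.0; 0 0.2 -14.0 -27.8 -0.017 -0.0 -0.0; 0 0.2 -13.5 -28.1 -0.017 -0.0 -0.0; 0 0.2 -13.0 -28.3 -0.017 -0.0 -0.0; 0 0.2 -12.5 -28.5 -0.017 -0.0 -0.0; 0 0.2 -12.1 -28.7 -0.017 -0.0 -0.0;
```

Emit:
step_arm(
  series="0 0 -16 -27 -0.017 0 0; 0 0 -16 -27 -0.017 0 0; 0 0 -15 -27 -0.017 0 0; 0 0 -15 -27 -0.017 0 0; 0 0 -14 -28 -0.017 0 0; 0 0 -14 -28 -0.017 0 0; 0 0 -13 -28 -0.017 0 0; 0 0 -13 -28 -0.017 0 0; 0 0 -12 -28 -0.017 0 0; 0 0 -12 -29 -0.017 0 0",
)

```text
time_s: 1.77
ee_pos: [449.6, 0.4, 264.7]
tcp_rot: [[-0.004, -0.998, -0.063], [-0.005, -0.063, 0.998], [-1.0, 0.005, -0.005]]
wrist_force: [-0.3, 1.1, 0.8]
width: -0.1
```

```bash
python3 -c "
from h import *
plan([513,-126,250])"
```

```text
t 1.7667 p [4.496e+02 4.000e-01 2.647e+02] F [-0.34  1.06  0.83] rows 5
0 3.0 -11.1 -26.0 -0.014 -0.001 -0.001; 0 3.0 -10.7 -26.2 -0.014 -0.001 -0.001; 0 3.0 -10.3 -26.3 -0.014 -0.001 -0.001; 0 3.0 -10.0 -26.5 -0.014 -0.001 -0.001; 0 3.0 -9.6 -26.6 -0.014 -0.001 -0.001;
```

Emit:
step_arm(
  series="0 3 -11 -26 -0.014 -0.001 -0.001; 0 3 -11 -26 -0.014 -0.001 -0.001; 0 3 -10 -26 -0.014 -0.001 -0.001; 0 3 -10 -26 -0.014 -0.001 -0.001; 0 3 -10 -27 -0.014 -0.001 -0.001; 0 0 0 0 0 0 0",
)

```text
time_s: 2.27
ee_pos: [516.5, -137.2, 248.4]
tcp_rot: [[0.001, -0.991, -0.132], [-0.0, -0.132, 0.991], [-1.0, -0.001, -0.001]]
wrist_force: [-0.0, 0.5, -0.0]
width: -0.1
```

```bash
python3 -c "
from h import *
plan([511,-126,220])
a=snap('scene','s1')['pixels'][190:340,270:450];b=snap('top','t1')['pixels'][180:330,320:500]
cv2.imwrite('pics/c1.png',cv2.resize(np.hstack([a,b]),None,fx=2.2,fy=2.2))"
```

```text
t 2.2667 p [ 516.5 -137.2  248.4] F [-0.04  0.51 -0.04] rows 1
0 28.4 4.0 11.8 0.001 -0.001 0.001;
```

View pics/c1.png

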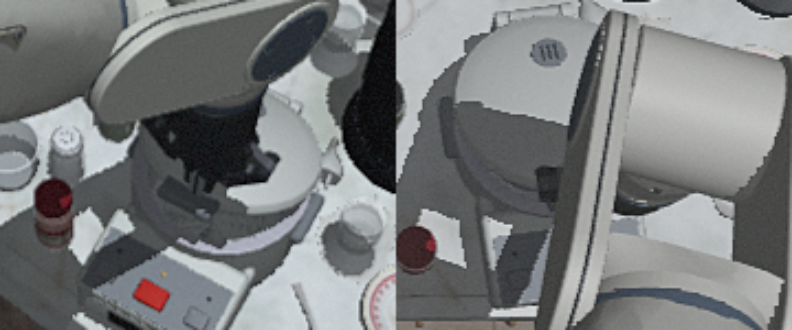

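The picture shows the shut fingertips hanging over the lip, at about (200,185) in the left half, with the key and jars clear. I'm going down now.

Emit:
step_arm(
  series="0 14 2 6 0 0 0; 0 12 2 5 0 0 0; 0 4 0 0 0 0 0; 0 3 0 0 0 0 0; 0 3 1 0 0 0 0; 0 3 1 0 0 0 0; 0 3 1 0 0 0 0; 0 3 1 0 0 0 0; 0 3 1 0 0 0 0; 0 0 0 0 0 0 0",
)

```text
time_s: 3.2
ee_pos: [501.7, -120.3, 200.4]
tcp_rot: [[-0.001, -0.991, -0.135], [0.001, -0.135, 0.991], [-1.0, 0.001, 0.001]]
wrist_force: [0.1, 0.3, 0.5]
width: 0.2
```

```bash
python3 -c "
from h import *
plan([494,-128,142])"
```

```text
t 3.2 p [ 501.7 -120.3  200.4] F [0.13 0.27 0.52] rows 2
0 29.2 4.3 -3.3 0.002 0.001 -0.0; 0 29.2 4.3 -3.3 0.002 0.001 -0.0;
```

Emit:
step_arm(
  series="0 3 -2 -2 0 0 0; 0 3 -2 -2 0 0 0; 0 3 0 -1 0 0 0; 0 3 0 0 0 0 0; 0 3 0 0 0 0 0; 0 3 1 0 0 0 0; 0 3 0 0 0 0 0; 0 0 0 0 0 0 0",
)

```text
time_s: 3.87
ee_pos: [506.1, -125.4, 177.0]
tcp_rot: [[-0.001, -0.991, -0.134], [0.002, -0.134, 0.991], [-1.0, 0.0, 0.002]]
wrist_force: [0.4, -1.2, 0.4]
width: -0.5
```

```bash
python3 -c "
from h import *
plan([494,-128,142])
a=snap('scene','s2')['pixels'][230:350,290:440]
cv2.imwrite('pics/c2.png',cv2.resize(a,None,fx=4,fy=4))"
```

```text
t 3.8667 p [ 506.1 -125.4  177. ] F [ 0.42 -1.21  0.36] rows 2
0 17.5 6.2 -0.5 0.001 0.001 -0.0; 0 17.5 6.2 -0.5 0.001 0.001 -0.0;
```

View pics/c2.png

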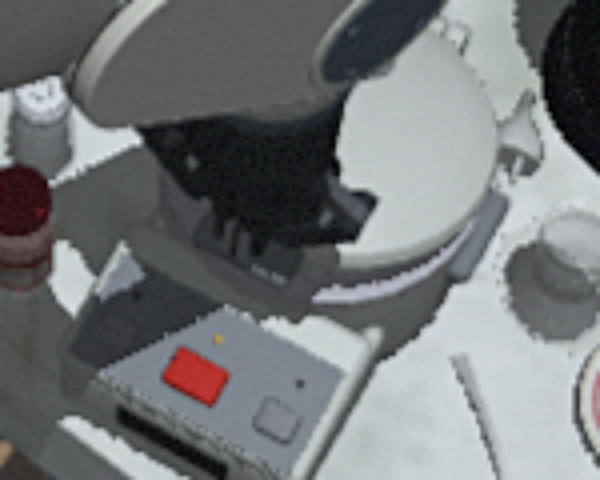

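The picture shows the fingertips on the lip at about (245,260), and the lid has clearly come lower. I'm continuing down.

Emit:
step_arm(
  series="0 3 1 0 0 0 0; 0 3 1 0 0 0 0; 0 3 1 0 0 0 0; 0 3 1 0 0 0 0; 0 3 1 0 0 0 0; 0 3 1 0 0 0 0; 0 3 1 0 0 0 0; 0 3 1 0 0 0 0; 0 3 0 0 0 0 0; 0 0 0 0 0 0 0",
)

```text
time_s: 4.75
ee_pos: [498.7, -126.7, 148.0]
tcp_rot: [[0.003, -0.991, -0.134], [0.001, -0.134, 0.991], [-1.0, -0.003, 0.001]]
wrist_force: [0.7, 0.1, 0.6]
width: 0.0
```

```bash
python3 -c "
from h import *
plan([494,-128,142])"
```

```text
t 4.75 p [ 498.7 -126.7  148. ] F [0.74 0.09 0.61] rows 1
0 6.0 4.9 -0.7 0.002 0.001 0.003;
```

Emit:
step_arm(
  series="0 2 1 0 0 0 0; 0 2 1 0 0 0 0; 0 1.5 0 0 0 0 0; 0 0 0 0 0 0 0",
)

```text
time_s: 5.08
ee_pos: [496.8, -127.0, 142.0]
tcp_rot: [[0.003, -0.991, -0.134], [0.001, -0.134, 0.991], [-1.0, -0.003, 0.001]]
wrist_force: [0.6, 0.8, 1.9]
width: -0.1
```

Emit:
step_arm(
  series="0 1 0 0 0 0 0; 0 1 0 0 0 0 0",
)

```text
time_s: 5.25
ee_pos: [496.8, -127.1, 141.8]
tcp_rot: [[0.003, -0.991, -0.134], [0.001, -0.134, 0.991], [-1.0, -0.003, 0.001]]
wrist_force: [-5.9, 1.2, 17.0]
width: 0.2
```

The force jumps to 17 N at z 141.8, so the lid is on its stop. I'm lifting off and moving in front of it.

Emit:
step_arm(
  series="0 -10 0 0 0 0 0; 0 -20 0 0 0 0 0; 0 -20 0 0 0 0 0; 0 0 15 0 0 0 -0.06; 0 0 15 0 0 0 -0.07; 0 0 10 0 0 0 -0.07; 0 0 0 0 0 0 0",
)

```text
time_s: 5.83
ee_pos: [456.9, -132.2, 193.5]
tcp_rot: [[0.208, -0.969, -0.136], [0.027, -0.134, 0.991], [-0.978, -0.21, -0.001]]
wrist_force: [-1.7, 1.2, -0.1]
width: 0.1
```

```bash
python3 -c "
from h import *
n=-(xc*np.sin(.2)-np.array([0,0,np.cos(.2)]))
plan(np.array([460.5,-132,101])+25*n,.2)
c=snap('scene','s3');W=world(c);a=c['pixels'][230:350,290:440]
for v in range(282,302,2): print(v,[tuple(int(q) for q in W[v,u].round()) for u in (350,355,360,365)])
cv2.imwrite('pics/c3.png',cv2.resize(a,None,fx=4,fy=4))"
```

```text
t 5.8333 p [ 456.9 -132.2  193.5] F [-1.69  1.17 -0.11] rows 3
0 22.1 5.2 -0.1 0.002 -0.0 0.004; 0 22.1 5.1 -0.1 0.002 -0.0 0.004; 0 22.1 5.0 -0.1 0.002 -0.0 0.004; 
282 [(370, -197, 521), (376, -202, 517), (385, -205, 508), (395, -208, 495)]
284 [(369, -198, 517), (378, -201, 506), (387, -205, 498), (397, -208, 486)]
286 [(370, -198, 509), (379, -201, 499), (389, -204, 487), (399, -208, 475)]
288 [(371, -198, 500), (381, -201, 489), (392, -203, 475), (541, -138, 154)]
290 [(374, -197, 488), (383, -200, 479), (393, -203, 465), (537, -141, 154)]
292 [(375, -196, 478), (385, -200, 467), (530, -134, 147), (534, -144, 154)]
294 [(378, -196, 467), (387, -199, 455), (524, -138, 153), (531, -145, 150)]
296 [(378, -196, 460), (444, -169, 314), (520, -140, 151), (527, -148, 151)]
298 [(424, -171, 343), (443, -170, 311), (520, -141, 144), (524, -151, 149)]
300 [(426, -170, 331), (444, -170, 300), (457, -174, 282), (522, -153, 146)]
```

View pics/c3.png

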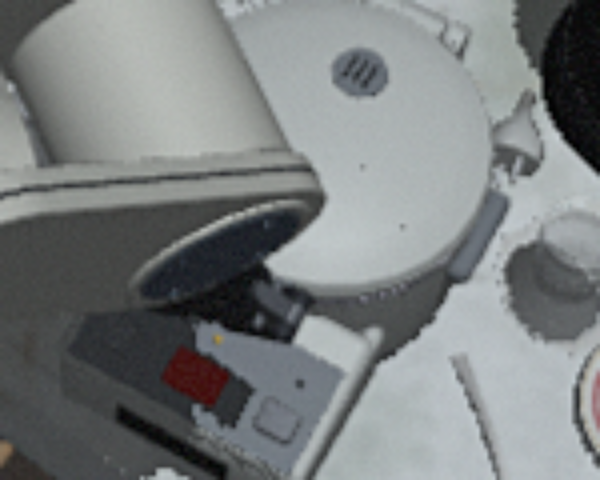

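The picture shows the lid closed down onto the rim, with the gripper now standing over the panel and the red key visible at (195,378). Next I go down to the key.

Emit:
step_arm(
  series="0 22 5 0 0 0 0.004; 0 22 5 0 0 0 0.004; 0 22 5 0 0 0 0.004; 0 0 0 0 0 0 0",
)

```text
time_s: 6.22
ee_pos: [464.0, -135.1, 128.5]
tcp_rot: [[0.2, -0.97, -0.135], [0.021, -0.133, 0.991], [-0.98, -0.201, -0.006]]
wrist_force: [-0.0, 0.4, 0.1]
width: 0.1
```

```bash
python3 -c "
from h import *
plan(np.array([460.5,-132,101]),.2,step=100)
a=snap('scene','s4')['pixels'][270:360,290:400]
cv2.imwrite('pics/c4.png',cv2.resize(a,None,fx=5,fy=5))"
```

```text
t 6.2167 p [ 464.  -135.1  128.5] F [-0.04  0.39  0.11] rows 1
0 26.3 8.5 3.7 0.004 -0.006 0.002;
```

View pics/c4.png

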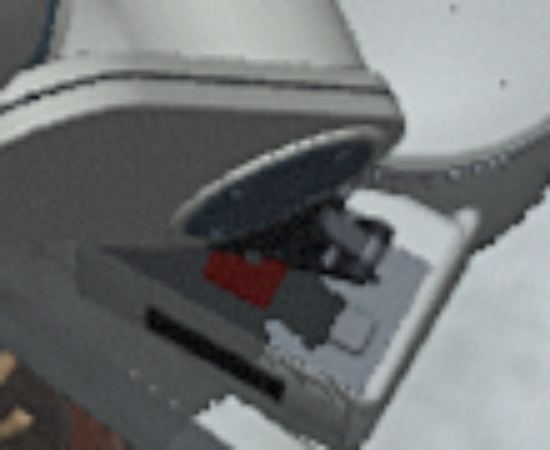

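The picture shows the fingertips just behind and above the red key (245,275), and the right grey key (352,328) is clear. I'm aligning, then pressing along the panel normal.

Emit:
step_arm(
  series="0 6 8 4 0 0 0; 0 8 1 0 0 0 0; 0 7 0 0 0 0 0; 0 0 0 0 0 0 0",
)

```text
time_s: 6.6
ee_pos: [463.6, -132.5, 109.0]
tcp_rot: [[0.206, -0.969, -0.136], [0.019, -0.135, 0.991], [-0.978, -0.207, -0.009]]
wrist_force: [-0.4, 0.3, -0.3]
width: 0.1
```

```bash
python3 -c "
from h import *
plan(np.array([460.5,-132,101]),.2,step=100)"
```

```text
t 6.6 p [ 463.6 -132.5  109. ] F [-0.37  0.27 -0.26] rows 1
0 7.2 4.6 1.0 0.006 -0.008 0.008;
```

Emit:
step_arm(
  series="0 2.5 4.5 1 0 -0.008 0.006; 0 2 1 0 0 0 0; 0 2 0 0 0 0 0; 0 1.5 0 0 0 0 0; 0 0 0 0 0 0 0",
)

```text
time_s: 7.02
ee_pos: [460.3, -132.2, 100.3]
tcp_rot: [[0.2, -0.97, -0.138], [0.026, -0.135, 0.99], [-0.979, -0.202, -0.001]]
wrist_force: [-0.2, 0.8, 1.9]
width: -0.2
```

Emit:
step_arm(
  series="0 1.5 0 0 0 0 0; 0 1.5 0 0 0 0 0",
)

```text
time_s: 7.18
ee_pos: [460.9, -132.2, 97.6]
tcp_rot: [[0.2, -0.97, -0.138], [0.026, -0.135, 0.99], [-0.979, -0.202, -0.001]]
wrist_force: [-2.3, 0.8, 3.8]
width: 0.0
```

Emit:
step_arm(
  series="0 1 0 0 0 0 0; 0 1 0 0 0 0 0; 0 0.7 0 0 0 0 0",
)

```text
time_s: 7.43
ee_pos: [461.3, -132.1, 95.5]
tcp_rot: [[0.2, -0.97, -0.138], [0.027, -0.135, 0.99], [-0.979, -0.202, -0.001]]
wrist_force: [-9.8, -0.1, 24.9]
width: 0.1
```

The force rose from 4 to 25 N at about 5 mm of travel, so the key is fully down. I'm releasing it and backing off well clear.

Emit:
step_arm(
  series="0 -4 0 0 0 0 0; 0 -10 0 0 0 0 0; 0 -20 0 0 0 0 0; 0 -30 0 0 0 0 0; 0 -35 0 0 0 0 0; 0 -35 0 0 0 0 0; 0 -35 0 20 0 0 0; 0 0 0 40 0 0 0; 0 0 0 40 0 0 0; 0 0 0 40 0 0 0",
)

```text
time_s: 8.27
ee_pos: [409.5, -0.7, 273.6]
tcp_rot: [[0.209, -0.97, -0.124], [0.021, -0.123, 0.992], [-0.978, -0.21, -0.005]]
wrist_force: [0.4, 0.7, 0.2]
width: 0.0
```

Emit:
step_arm(
  series="0 0 0 40 0 0 0; 0 0 0 40 0 0 0; 0 0 0 40 0 0 0; 0 0 0 40 0 0 0; 0 0 0 40 0 0 0; 0 0 0 0 0 0 0; 0 0 0 0 0 0 0",
)

```text
time_s: 8.85
ee_pos: [380.5, 213.5, 278.9]
tcp_rot: [[0.224, -0.966, -0.131], [0.027, -0.128, 0.991], [-0.974, -0.225, -0.003]]
wrist_force: [-0.6, -0.4, 0.6]
width: -0.0
```

```bash
python3 -c "
from h import *
a=snap('scene','s5');b=snap('top','t5')
W=world(b)
for p in [(399,303),(375,307),(423,300)]: print(p,W[p[1]-1:p[1]+2,p[0]-1:p[0]+2].reshape(-1,3).mean(0).round(1))
m=(abs(W[...,0]-494)<12)&(abs(W[...,1]+128)<22)&(W[...,2]>110)
q=W[m]; print('lip',len(q),np.median(q,0).round(1))
W=world(a); m=(abs(W[...,0]-494)<12)&(abs(W[...,1]+128)<22)&(W[...,2]>110);q=W[m]; print('lip',len(q),np.median(q,0).round(1) if len(q) else '')
z=np.load('top0.npz')['pixels']
cv2.imwrite('pics/c5.png',cv2.resize(np.vstack([np.hstack([z[170:330,250:520],b['pixels'][170:330,250:520]]),np.hstack([np.load('scene0.npz')['pixels'][200:360,240:510],a['pixels'][200:360,240:510]])]),None,fx=1.45,fy=1.45))"
```

```text
(399, 303) [ 461.4 -132.2   99.5]
(375, 307) [453.8 -82.6 100.8]
(423, 300) [ 466.9 -181.5  100.3]
lip 160 [ 499.5 -125.9  141.3]
lip 142 [ 498.7 -126.   143. ]
```

View pics/c5.png

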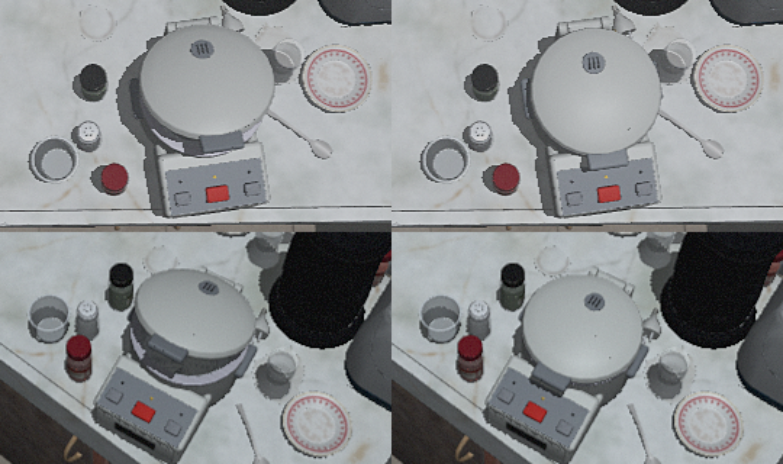

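The before/after picture shows the lid fully shut (lip at z about 142), the red key back up, and the bystanders unmoved.

```bash
python3 -c "
from workcell import job
print(job.finish_job())"
```

```text
the job is handed in; nothing more can be done
None
```

I shut the cooker's lid, then pressed the red cook key fully down and let it spring back, and handed the job in about 9 s into the robot's clock.

- **Lid:** I pushed it down at the lip with the shut fingertips until it met the stop, where the force rose to 17 N. Afterwards the lip measured z 141 to 143 mm in the two cameras; 142 mm means fully shut.
- **Cook key:** I pressed it along the panel normal for about 5 mm, until the force rose to 25 N at the bottom. After release its top measured 99.5 mm, against 100.4 mm before. That 0.9 mm drop is within the camera error, so I take it as sprung back.
- **Everything else:** Both grey keys read within 0.6 mm of their first measurement. The before and after pictures show the other items on the worktop unmoved. The arm was clear of everything at hand-in.

None of my checks failed. The only differences were these millimetre-scale ones.

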